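Power up the recording desk in order

ROBOT

A 6-joint arm with a two-finger parallel gripper is mounted at the origin on a cart in front of the work surface, level with it; the furniture and walls round the work are solid. World frame = base frame: x ahead of the robot, y to its left, z up, the work surface at z = 0. Lengths are in m, angles in rad, forces in N, time in s.
With the tool pointing down it reaches from about 0.3 to 0.825 m from the base axis. Payload 5.4 kg.
Tool frame: the origin (TCP) lies at the very end of the fingers, on their centre line; the grasp point (between the pads) lies 19 mm behind it; z points along the fingers, y is the line along which they close (so a half turn about z gives the same grasp; the last joint's range is limited). The gripper opens to 92 mm and grips with 3 to 60 N. Pads are 20 mm wide; open, the fingers measure 128 mm over their backs; the gripper's body (75 mm by 189 mm) begins 69 mm behind the grasp point.
Start: joints at [1.126, 0.158, 1.597, -0, 1.386, -0.21], TCP at [0.134, 0.559, 0.215] pointing down, gripper open.
Joint ranges: [-2.91, 2.91], [-0.94, 2.29], [0.18, 2.7], [-1.29, 4.43], [0.17, 2.64], [-3, 3]. Speed limits (rad/s): [2.57, 2.57, 3.14, 3.14, 3.14, 3.14].

INTERFACE

Orientations are given as a unit quaternion [w, x, y, z].
In Python, from station import arm gives the robot as it stands.
- The arm moves only by the shell command python3 -m creep 'ROWS' [FORCE]. ROWS is JSON, a list that holds one entry, the list of rows, each a list of 7 numbers: the closure, from -1 (fully open) to 1 (shut), then the shift along the tool's x, y, z in mm, then the turn, a rotation vector about the tool's x, y, z in degrees. In form: [[[claw, dx, dy, dz, wx, wy, wz], ...]]. A call has exactly 5 rows; each row shifts and turns the commanded pose from where the row before left it, along the tool's axes as they then stand; what a row does not reach is not made up. A row lasts 1/10 s, in which the tool goes at most 50 mm and 8.59 degrees, less where a joint would pass 70% of its speed; a pose out of reach is approached as far as the arm can. A call with a gripper value outside its range is refused whole. The fingers move at their own pace and stop on an object; FORCE is the grip in N (left out, the last holds). Time passes only in rows, so rows that do not move let the fingers close, or fill a call up. It gives the time, the measured TCP pose, the force, the opening and the grip force at its end, in the units of the state.
- arm.get_state(): the state, without advancing time (a new reading comes with each control period).
- arm.camera(name): name is "scene" or "top" or "wrist"; returns a dict with "color" (420x560x3 uint8, blue, green, red), "depth" (420x560 float32, m along the optical axis (not along the pixel's ray), 0 where there is no reading), "mtx" (3x3 intrinsics, pixels), "rvec" (rotation vector, rad) and "tvec" (3), from world to camera coordinates, as OpenCV has them. Camera axes: x right, y down, z forward; pixel columns grow to the right and rows downward; lengths in m; the calibration is good to about 2 mm. A picture is of the moment at which its call begins.
- arm.sign_off(): hands the job in; it is judged then, once.
Trained networks look in a picture, given as the dict that the camera call returned (one of the last four; its "shot" number tells which), for a name from the list of things; names that differ only in an ending like _2 or _b are one class to them, and where a whole thing is asked for, a point or a joint stands for the part that bears it (a point fixed in the world has none). Each returns a list of dicts, best first, with "score" (0 to 1); they miss things now and then, are a little off and sometimes report something else, mostly with a low value. They report only what shows in the picture. A call takes as long as a camera call.
- arm.search_frame(picture, thing): "rect" ([left, top, right, bottom] in pixels, round what is visible of it).
- arm.pinpoint(picture, thing): "centre" ([column, row] in pixels: a listed point, or the origin of a listed thing).
The state is a dict: "time_s": time; "joint_pos": joint angles; "qd": joint speeds; "tau": joint torques, N m; "eef_pos": TCP position; "orientation": TCP orientation; "ft_force": force on the tool from outside, world axes, zero at the start; "moment": the same for the moment, N m; "gripper_width": opening from 0.0 (shut) to 1.0 (fully open); "gripper_force": force on a finger pad.
Only numpy, scipy, OpenCV 4.12 (cv2) and the standard library are available. Lean on these libraries where they do the work, as an engineer would, in place of code of your own. Each camera call takes 0.05 s, during which the arm holds its last target. There are 200 camera calls.

TASK

Power up the recording desk in the right order, pressing with your closed fingertips: first press down the raised half of the power strip's rocker so that it tips over, then press the blue button of the dark audio interface all the way in, and last press the green button of the white speaker controller all the way in. Leave the red record button alone, do not lift or shift the strip or the two boxes, and do not disturb the glue stick, the dropper bottle or the mug.

Things in the scene. Friction and masses are not known exactly. Their poses are not given: they have to be found in the camera images.
- strip: white power strip, 56 x 269 x 47 mm, 0.35 kg, loose on the desk; origin at the centre of its underside, y along its length, z up. Its housing's top is 42 mm above the desk. The switch is near its -y end, at (0, -84, 39) mm (the rocker's axle, along y). It has a red rocker about 26 mm (x) by 12 mm (y) in an opening of 26 x 15 mm.
- rocker_raised (a point): top centre of the rocker's raised half when off, at (-6, -84, 47) mm of the strip, axes as the strip; does not tip with the rocker. The raised half spans x -11 to -1 mm, y -90 to -78 mm, 5 mm above the housing. It tips only if pressed well off the axle (x = 0): centre a broad finger farther to -x so that its edge bears at about x = -8 mm. Once over, its outer end is 1 mm above the housing.
- strip_switch (a joint): the strip's rocker, rad: about 0 off (-x half raised), 0.349 on (-x half pressed down). Light friction (about 2 to 4 N at the half), no spring: stays where it is left.
- interface: dark audio interface with aluminium side cheeks, 90 x 150 x 44 mm, about 0.9 kg, loose on the desk on rubber feet; knobs and sockets on its front (-x) face; origin at the centre of its underside, z up. Blue button at (8, 32) mm and red button at (8, -32) mm of its top, seen in its frame; it and the speaker controller may swap places.
- power_key_top (a point): centre of the top of the interface's blue round button, 22 mm across, 53 mm above the desk when out; moves with it. Axes as the interface. Stands 8 mm out of the top plate, 3 mm when fully in.
- power_key (a joint): blue button, m: 0 out, 0.005 fully in. Held by friction of 3 N and stays in when pressed.
- record_key_top (a point): centre of the top of the interface's red record button, same make and size as the blue one, 64 mm from it. Must not be pressed.
- record_key (a joint): red button, m: 0 out (must stay so), 0.005 fully in.
- controller: white speaker controller, 90 x 130 x 45 mm, about 0.9 kg, loose on the desk on rubber feet; origin at the centre of its underside, z up. A silver volume knob, 42 mm across, rises 14 mm above its top (to 59 mm above the desk) at (0, 34) mm, the green button is at (8, -32) mm in its frame.
- speaker_key_top (a point): centre of the top of the controller's green round button, 22 mm across, 53 mm above the desk when out; moves with it. Axes as the controller. Stands 8 mm out of the top, 3 mm when fully in.
- speaker_key (a joint): green button, m: 0 out, 0.005 fully in. Held by friction of 3 N and stays in when pressed.
- glue_stick: upright red and white glue stick, 27 mm across, 88 mm high, loose, between the two boxes; origin at the centre of its underside. Leave alone.
- ink_bottle: upright amber dropper bottle, 33 mm across, 102 mm high, loose, near the strip's switch end; origin at the centre of its underside. Leave alone.
- mug: white mug, 82 x 117 x 91 mm with handle, loose, beyond the strip's other end; origin at the centre of its underside. Leave alone.

How it is judged:
On the way, in this order (a step that is already met when the one before it is completed fails the run):
1. the power strip's rocker is tipped over (value of joint strip_switch above 0.24 rad), for 0.2 s.
2. then the blue interface button is pressed in (value of joint power_key above 0.004 m), for 0.2 s.
3. then the green speaker button is pressed in (value of joint speaker_key above 0.004 m), for 0.2 s.
At the end, for the whole second after the job is handed in: Rocker over by more than 0.24 rad; blue and green buttons in by more than 4 of 5 mm, red in by less than 2 mm; strip and boxes on the desk within 30 mm of their start; glue stick, dropper bottle and mug upright within 20 mm of theirs; all at rest (value of joint strip_switch above 0.24 rad and value of joint each of power_key, speaker_key above 0.004 m and value of joint record_key below 0.002 m and distance of each of strip, interface, controller from where it was at the start of the episode below 0.03 m and height (world z) of each of strip, interface, controller below 0.008 m and distance of each of glue_stick, ink_bottle, mug from where it was at the start of the episode below 0.02 m and angle between each of glue_stick, ink_bottle, mug's own z axis and vertical below 0.2 rad and linear speed of each of strip, interface, controller, glue_stick, ink_bottle, mug below 0.02 m/s); the robot touches nothing.
It fails at once if the red record button is pressed (2 mm or more) (value of joint record_key above 0.002 m).
It fails at once if the strip or a box is lifted (8 mm or more) (height (world z) of any of strip, interface, controller above 0.008 m).
It fails at once if the strip or a box is tipped or shifted by more than 30 mm (distance of any of strip, interface, controller from where it was at the start of the episode above 0.03 m or angle between any of strip, interface, controller's own z axis and vertical above 0.15 rad).
It fails at once if the glue stick, dropper bottle or mug is shifted by more than 20 mm or tipped (distance of any of glue_stick, ink_bottle, mug from where it was at the start of the episode above 0.02 m or angle between any of glue_stick, ink_bottle, mug's own z axis and vertical above 0.2 rad).
It also fails if it takes over 48 s, if anything falls off the work surface, if the arm or the gripper's body presses on something with over 40 N, if the wrist force passes 120 N, or if a joint passes its speed limit or range.

## Working session

There is one attempt and no reset: what is moved stays moved. The work goes in short steps, Python scripts to look and compute and a shell command to move; the robot and the scene stay as the last step left them, time stands still between calls to the robot, and variables do not carry over. Pictures are saved under pics/ and viewed, at most 10 in all, crops included, and the job is handed in when it is done.

```bash
mkdir -p pics
cat > h.py <<'E'
import numpy as np,cv2
from station import arm
from scipy.spatial.transform import Rotation as R
def world(p,uv,z=None):
    K,t=p["mtx"],np.ravel(p["tvec"]);M=cv2.Rodrigues(np.array(p["rvec"],float))[0]
    r=M.T@np.linalg.inv(K)@np.array([uv[0],uv[1],1.]);c=-M.T@t
    if z is not None: return c+r*(z-c[2])/r[2]
    d=p["depth"][int(round(uv[1])),int(round(uv[0]))]
    return c+r*d
E
python3 - <<'E'
from h import *
np.set_printoptions(precision=4,suppress=True)
s=arm.get_state();print(s["eef_pos"],s["orientation"],s["gripper_width"],s["time_s"])
Z=dict(rocker_raised=.047,power_key_top=.053,record_key_top=.053,speaker_key_top=.053,strip=0,interface=0,controller=0,glue_stick=0,ink_bottle=0,mug=0)
for c in("top","scene"):
    p=arm.camera(c);cv2.imwrite(f"pics/{c}.png",p["color"])
    for n,z in Z.items():
        for d in arm.pinpoint(p,n)[:2]: print(c,n,round(d["score"],2),np.round(d["centre"],1),world(p,d["centre"],z))
E
```

```text
[0.1335 0.5586 0.2136] [-0.0003  0.1171  0.9931 -0.0009] 0.9954180216022802 0.0
top rocker_raised 0.91 [292.  174.9] [0.6336 0.1009 0.047 ]
top power_key_top 0.51 [366.8 227.1] [ 0.4752 -0.1118  0.053 ]
top record_key_top 0.37 [389.2 233.4] [ 0.4562 -0.1752  0.053 ]
top speaker_key_top 0.36 [247.7 239.9] [0.4424 0.2301 0.053 ]
top strip 0.82 [265.7 184.6] [0.6161 0.1809 0.    ]
top interface 0.81 [373.5 234.9] [ 0.4579 -0.1416  0.    ]
top controller 0.6 [237.9 242.9] [0.4388 0.2642 0.    ]
top controller 0.41 [190.8 205.3] [0.5543 0.4079 0.    ]
top glue_stick 0.52 [315.9 240.7] [0.4426 0.0315 0.    ]
top glue_stick 0.34 [375.6 233.9] [ 0.4608 -0.148   0.    ]
top ink_bottle 0.64 [370.2 206.8] [ 0.5435 -0.1358  0.    ]
top mug 0.71 [190.9 208.3] [0.5451 0.4073 0.    ]
scene power_key_top 0.59 [356.9 180.2] [ 0.4762 -0.1145  0.053 ]
scene record_key_top 0.54 [369.  170.2] [ 0.4676 -0.1789  0.053 ]
scene record_key_top 0.49 [264.6 204. ] [0.6229 0.1032 0.053 ]
scene speaker_key_top 0.67 [305.7 263.8] [0.4445 0.2276 0.053 ]
scene strip 0.96 [244.1 239. ] [0.6278 0.1845 0.    ]
scene interface 0.7 [364.1 192.8] [ 0.4604 -0.1463  0.    ]
scene controller 0.89 [294.9 295.2] [0.4434 0.2691 0.    ]
scene glue_stick 0.65 [342.8 230.8] [0.4438 0.0331 0.    ]
scene glue_stick 0.22 [266.2 203.6] [0.6595 0.0396 0.    ]
scene ink_bottle 0.84 [329.9 189.2] [ 0.5473 -0.1114  0.    ]
scene mug 0.85 [206.6 321.9] [0.5522 0.4129 0.    ]
```

Run:
```python
import cv2
a=cv2.imread("pics/top.png")[130:290,160:430];cv2.imwrite("pics/topc.png",cv2.resize(a,None,fx=2.9,fy=2.9,interpolation=cv2.INTER_CUBIC))
```

```text
(no output)
```

View pics/topc.png

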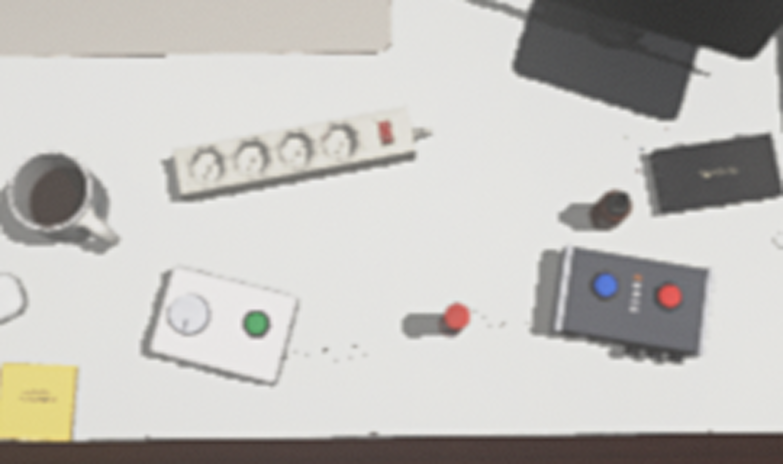

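View pics/scene.png

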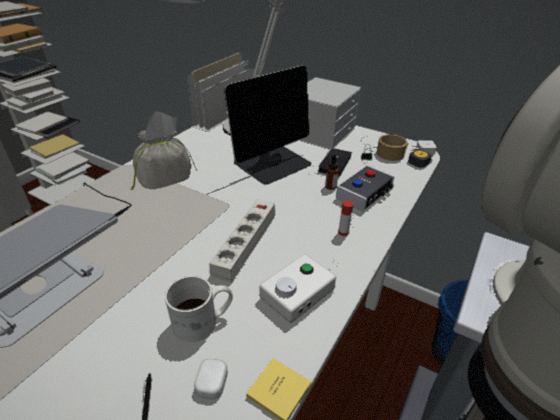

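The top view matches the network fixes: rocker at crop (386,131), blue (605,286), red (670,296), green (257,323). The bottle at (612,208) is about 70 mm from blue. I'll move above the rocker and close the gripper on the way.

```bash
python3 -m creep '[[[1,-40,-24,0,0,0,0],[1,-40,-24,0,0,0,0],[1,-40,-24,0,0,0,0],[1,-40,-24,0,0,0,0],[1,-40,-24,0,0,0,0]]]' 20; python3 -m creep '[[[1,-40,-24,0,0,0,0],[1,-40,-24,0,0,0,0],[1,-40,-24,0,0,0,0],[1,-40,-24,0,0,0,0],[1,-40,-24,0,0,0,0]]]'; python3 -m creep '[[[1,-40,-24,0,0,0,0],[1,-30,-20,0,0,0,0],[1,0,0,0,0,0,-8],[1,0,0,0,0,0,-8],[1,0,0,0,0,0,-8]]]'
cat > look.py <<'E'
from h import *
import sys
np.set_printoptions(precision=4,suppress=True)
Z=dict(rocker_raised=.047,power_key_top=.053,record_key_top=.053,speaker_key_top=.053,strip=0)
s=arm.get_state();T=R.from_quat(np.roll(s["orientation"],-1));print(s["eef_pos"],s["time_s"],"toolx yaw",np.degrees(np.arctan2(*T.as_matrix()[[1,0],0])))
p=arm.camera("wrist");cv2.imwrite(f"pics/{sys.argv[1]}.png",p["color"])
for n in sys.argv[2:]:
    for d in arm.pinpoint(p,n)[:2]:
        w=world(p,d["centre"],Z[n]);print(n,round(d["score"],2),np.round(d["centre"],1),w,"depth",world(p,d["centre"]),"tool mm",T.inv().apply(w-s["eef_pos"])*1e3)
E
python3 look.py w1 rocker_raised strip
```

```text
time_s: 1.6
eef_pos: [0.3014, 0.3946, 0.2148]
orientation: [0.0, 0.117, 0.993, 0.0]
ft_force: [0.7, 0.7, -0.4]
gripper_width: 0.586
gripper_force: 0.0
time_s: 2.1
eef_pos: [0.4682, 0.2312, 0.2148]
orientation: [0.0, 0.117, 0.993, 0.0]
ft_force: [0.8, 0.5, -0.5]
gripper_width: 0.15
gripper_force: 0.0
time_s: 2.6
eef_pos: [0.5251, 0.1732, 0.2145]
orientation: [-0.0, -0.094, 0.996, 0.0]
ft_force: [-0.7, -0.7, -0.2]
gripper_width: 0.007
gripper_force: 0.0
[0.5251 0.1732 0.2145] 2.6 toolx yaw -169.17302139608427
rocker_raised 0.8 [178.5 276.3] [0.6298 0.0957 0.047 ] depth [0.6312 0.0952 0.0442] tool mm [-88.3734 -95.8617 167.4917]
rocker_raised 0.34 [151.   69.3] [0.4457 0.0489 0.047 ] depth [0.4454 0.0465 0.0398] tool mm [ 101.2653 -107.249   167.5261]
```

View pics/w1.png

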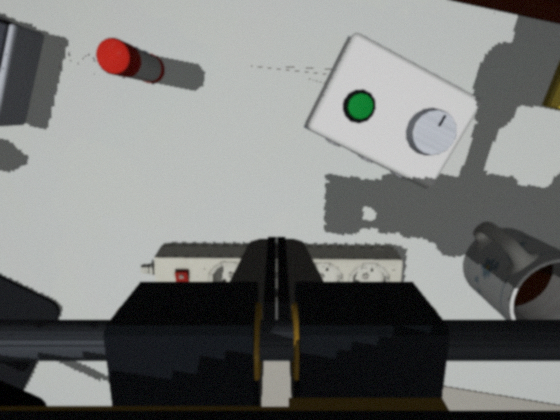

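The strip lies square to the tool now, with the rocker at about (180,276). It's partly near the gripper, so I'll go closer for a better fix.

```bash
python3 -m creep '[[[1,-33,-29,10,0,0,0],[1,-33,-29,10,0,0,0],[1,-33,-29,10,0,0,0],[1,-16,-10,10,0,0,0],[1,0,0,0,0,0,0]]]'
python3 look.py w2 rocker_raised power_key_top record_key_top
```

```text
time_s: 3.25
eef_pos: [0.6561, 0.0979, 0.1722]
orientation: [-0.001, -0.089, 0.996, 0.0]
ft_force: [-0.4, 0.4, -0.1]
gripper_width: 0.005
gripper_force: 0.0
[0.6561 0.0979 0.1722] 3.25 toolx yaw -169.73822317772223
rocker_raised 0.91 [281.3 164.1] [0.6291 0.0959 0.047 ] depth [0.6293 0.0959 0.0452] tool mm [ 26.5657   2.7857 125.27  ]
```

View pics/w2.png

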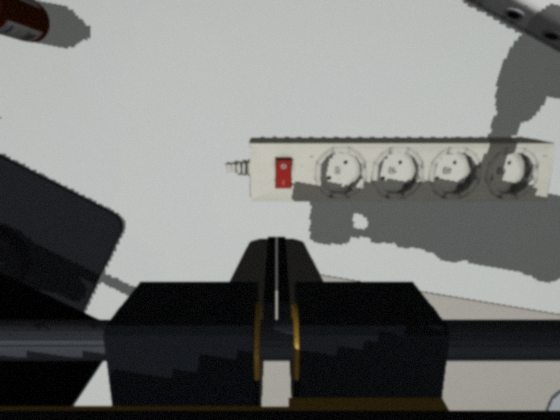

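The rocker spans (276–292, 157–188) with its raised half on the robot side. The finger centre should go 38 mm along tool +x.

```bash
python3 -m creep '[[[1,19,2,0,0,0,0],[1,19,2,20,0,0,0],[1,0,0,40,0,0,0],[1,0,0,40,0,0,0],[1,0,0,7,0,0,0]]]'
python3 -m creep '[[[1,0,0,0,0,0,0],[1,0,0,5,0,0,0],[1,0,0,5,0,0,0],[1,0,0,3,0,0,0],[1,0,0,0,0,0,0]]]'
```

```text
time_s: 3.95
eef_pos: [0.613, 0.0973, 0.0634]
orientation: [-0.004, -0.092, 0.996, 0.001]
ft_force: [-0.3, 0.6, -0.5]
gripper_width: 0.007
gripper_force: 0.0
time_s: 4.45
eef_pos: [0.6177, 0.0963, 0.0548]
orientation: [0.0, -0.092, 0.996, -0.0]
ft_force: [-0.5, -0.2, -0.2]
gripper_width: 0.006
gripper_force: 0.0
```

```bash
python3 -m creep '[[[1,0,0,3,0,0,0],[1,0,0,3,0,0,0],[1,0,0,2,0,0,0],[1,0,0,2,0,0,0],[1,0,0,0,0,0,0]]]'
```

```text
time_s: 4.95
eef_pos: [0.6167, 0.0962, 0.0445]
orientation: [-0.001, -0.092, 0.996, -0.0]
ft_force: [-1.4, -0.1, 3.5]
gripper_width: 0.004
gripper_force: 1.4
```

```bash
python3 -m creep '[[[1,0,0,1,0,0,0],[1,0,0,1,0,0,0],[1,0,0,0.5,0,0,0],[1,0,0,0,0,0,0],[1,0,0,0,0,0,0]]]'
```

```text
time_s: 5.45
eef_pos: [0.6169, 0.0962, 0.0432]
orientation: [-0.001, -0.092, 0.996, -0.0]
ft_force: [-7.7, -1.2, 10.3]
gripper_width: 0.006
gripper_force: 6.2
```

```bash
python3 -m creep '[[[1,0,0,-10,0,0,0],[1,0,0,-30,0,0,0],[1,-19,0,-40,0,0,0],[1,-19,0,-30,0,0,0],[1,0,0,0,0,0,0]]]'
python3 look.py w3 rocker_raised
python3 - <<'E'
import cv2,numpy as np
a=[cv2.resize(cv2.imread(f"pics/{n}.png")[130:210,230:330],None,fx=4,fy=4,interpolation=cv2.INTER_CUBIC) for n in("w2","w3")]
cv2.imwrite("pics/cmp.png",np.hstack(a))
E
```

```text
time_s: 5.95
eef_pos: [0.6604, 0.1034, 0.1587]
orientation: [0.007, -0.092, 0.996, -0.001]
ft_force: [0.9, -1.0, 1.3]
gripper_width: 0.007
gripper_force: 0.0
[0.6604 0.1034 0.1587] 5.95 toolx yaw -169.4480621766401
rocker_raised 0.94 [277.3 158.8] [0.63   0.0971 0.047 ] depth [0.6302 0.0971 0.0453] tool mm [ 32.4842  -0.398  111.3112]
```

View pics/cmp.png

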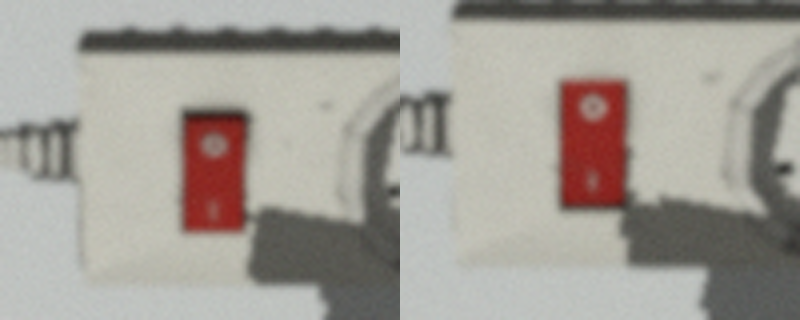

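The dark side face, at the upper end before, now shows at the lower end, so the rocker has tipped. I'll confirm with a depth profile and work out the move to blue.

Run:
```python
from h import *
np.set_printoptions(precision=4,suppress=True)
s=arm.get_state();T=R.from_quat(np.roll(s["orientation"],-1));print(s["eef_pos"])
p=arm.camera("wrist")
# rocker column ~ 379 wide: w3 crop col 594-400=194/4+230=278.5
for r in range(140,192,3): print(r,[round(1e3*np.median([world(p,(c+k,r))[2] for k in(-2,-1,0,1,2)]),1) for c in(278,262)])
print(T.inv().apply(np.array([.4755,-.113,.150])-s["eef_pos"])*1e3)
```

```text
[0.6555 0.1033 0.1526]
140 [np.float64(21.7), np.float64(22.7)]
143 [np.float64(35.0), np.float64(35.9)]
146 [np.float64(39.9), np.float64(40.9)]
149 [np.float64(40.5), np.float64(40.9)]
152 [np.float64(41.3), np.float64(40.8)]
155 [np.float64(42.0), np.float64(41.7)]
158 [np.float64(41.3), np.float64(41.1)]
161 [np.float64(42.9), np.float64(42.8)]
164 [np.float64(44.3), np.float64(41.3)]
167 [np.float64(43.5), np.float64(41.6)]
170 [np.float64(43.6), np.float64(41.3)]
173 [np.float64(43.1), np.float64(41.5)]
176 [np.float64(42.2), np.float64(41.6)]
179 [np.float64(43.7), np.float64(41.1)]
182 [np.float64(44.6), np.float64(41.0)]
185 [np.float64(45.0), np.float64(42.4)]
188 [np.float64(45.2), np.float64(41.2)]
191 [np.float64(41.3), np.float64(42.0)]
[ 216.6144 -179.6952    2.2234]
```

Rocker is over: its outer end is about 1 mm above the housing and the far end is raised about 4 mm. Next, the blue button.

```bash
python3 -m creep '[[[1,40,-5,-4,0,0,0],[1,40,-20,-4,0,0,0],[1,40,-30,-2,0,0,0],[1,30,-35,0,0,0,0],[1,20,-40,0,0,0,0]]]'
python3 -m creep '[[[1,20,-40,0,0,0,0],[1,0,-10,0,0,0,0],[1,0,0,0,0,0,0],[1,0,0,0,0,0,0],[1,0,0,0,0,0,0]]]'
python3 look.py w4 power_key_top record_key_top
```

```text
time_s: 6.6
eef_pos: [0.508, -0.0555, 0.1598]
orientation: [-0.002, -0.092, 0.996, 0.001]
ft_force: [1.2, 0.0, -0.1]
gripper_width: 0.002
gripper_force: 0.0
time_s: 7.1
eef_pos: [0.501, -0.1068, 0.1614]
orientation: [-0.0, -0.093, 0.996, 0.001]
ft_force: [0.3, -0.9, -0.0]
gripper_width: 0.007
gripper_force: 0.0
[ 0.501  -0.1068  0.1614] 7.1 toolx yaw -169.34730017501806
power_key_top 0.79 [269.  171.1] [ 0.4788 -0.1176  0.053 ] depth [ 0.4788 -0.1176  0.0531] tool mm [ 23.6956  -6.5729 108.4444]
record_key_top 0.94 [189.9 135.7] [ 0.4639 -0.1788  0.053 ] depth [ 0.464  -0.179   0.0524] tool mm [ 49.6604 -64.0267 108.4017]
```

View pics/w4.png

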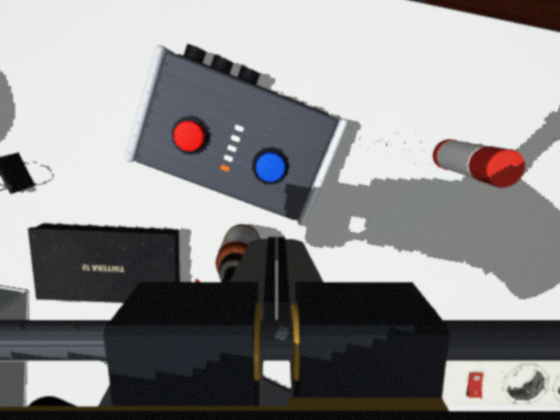

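Blue shows at (270,167), red at (190,136) and the bottle at (240,250). I'll shift over blue, then go straight down.

```bash
python3 -m creep '[[[1,13,-3,0,0,0,0],[1,12,-3,5,0,0,0],[1,0,0,40,0,0,0],[1,0,0,40,0,0,0],[1,0,0,15,0,0,0]]]'
python3 -m creep '[[[1,0,0,0,0,0,0],[1,0,0,4,0,0,0],[1,0,0,3,0,0,0],[1,0,0,2,0,0,0],[1,0,0,1,0,0,0]]]'
python3 -m creep '[[[1,0,0,1,0,0,0],[1,0,0,1,0,0,0],[1,0,0,0,0,0,0],[1,0,0,0,0,0,0],[1,0,0,0,0,0,0]]]'
```

```text
time_s: 7.75
eef_pos: [0.4742, -0.1176, 0.0584]
orientation: [-0.003, -0.092, 0.996, 0.002]
ft_force: [-0.3, 0.0, 0.2]
gripper_width: 0.006
gripper_force: 0.0
time_s: 8.25
eef_pos: [0.4782, -0.1193, 0.0529]
orientation: [0.001, -0.092, 0.996, -0.0]
ft_force: [-1.1, 0.2, 3.8]
gripper_width: 0.002
gripper_force: 1.5
time_s: 8.75
eef_pos: [0.4782, -0.1193, 0.0505]
orientation: [0.001, -0.092, 0.996, -0.0]
ft_force: [0.7, -1.4, 2.8]
gripper_width: 0.005
gripper_force: 1.4
```

```bash
python3 -m creep '[[[1,0,0,1,0,0,0],[1,0,0,1,0,0,0],[1,0,0,1,0,0,0],[1,0,0,1,0,0,0],[1,0,0,0,0,0,0]]]'
```

```text
time_s: 9.25
eef_pos: [0.4783, -0.1193, 0.0481]
orientation: [0.0, -0.092, 0.996, -0.0]
ft_force: [-4.5, 2.9, 18.7]
gripper_width: 0.009
gripper_force: 9.3
```

The force has risen to 18.7 N at z = 48.1 mm, which is the fully-in height. I'll retreat, check, then go to green.

```bash
python3 -m creep '[[[1,0,0,-10,0,0,0],[1,0,0,-40,0,0,0],[1,-10,2,-40,0,0,0],[1,-15,4,-25,0,0,0],[1,0,0,0,0,0,0]]]'
python3 - <<'E'
from h import *
np.set_printoptions(precision=4,suppress=True)
s=arm.get_state();T=R.from_quat(np.roll(s["orientation"],-1));print(s["eef_pos"])
p=arm.camera("wrist")
for n in("power_key_top","record_key_top"):
    c=np.array(arm.pinpoint(p,n)[0]["centre"]);print(n,c,np.median([world(p,c+[i,j])[2] for i in(-4,-2,0,2,4) for j in(-4,-2,0,2,4)]))
print(T.inv().apply(np.array([.466,.234,.165])-s["eef_pos"])*1e3)
E
```

```text
time_s: 9.75
eef_pos: [0.5038, -0.1088, 0.1647]
orientation: [0.003, -0.092, 0.996, -0.002]
ft_force: [-0.4, -0.8, -0.2]
gripper_width: 0.005
gripper_force: 0.0
[ 0.5038 -0.1088  0.1647]
power_key_top [271.6 163.2] 0.04818467797581499
record_key_top [192.4 131. ] 0.053343802247213634
[-25.9865 343.8603  -1.3536]
```

Blue is in, at 48.2 mm, against 53.3 mm for red.

```bash
python3 -m creep '[[[1,-3,40,0,0,0,0],[1,-3,43,0,0,0,0],[1,-3,43,0,0,0,0],[1,-3,43,0,0,0,0],[1,-3,43,0,0,0,0]]]'
python3 -m creep '[[[1,-3,43,0,0,0,0],[1,-3,43,0,0,0,0],[1,-3,43,0,0,0,0],[1,0,0,0,0,0,0],[1,0,0,0,0,0,0]]]'
python3 look.py w5 speaker_key_top
```

```text
time_s: 10.4
eef_pos: [0.4744, 0.1039, 0.1585]
orientation: [-0.002, -0.091, 0.996, 0.0]
ft_force: [0.8, -0.6, -0.6]
gripper_width: 0.005
gripper_force: 0.0
time_s: 10.9
eef_pos: [0.4604, 0.2309, 0.1588]
orientation: [-0.002, -0.093, 0.996, -0.001]
ft_force: [0.2, -0.2, 0.4]
gripper_width: 0.005
gripper_force: 0.0
[0.4604 0.2309 0.1588] 10.9 toolx yaw -169.3517386167258
speaker_key_top 0.56 [282.7 181.5] [0.4433 0.2313 0.053 ] depth [0.4435 0.2313 0.0518] tool mm [ 16.2817   3.6166 105.8963]
```

View pics/w5.png

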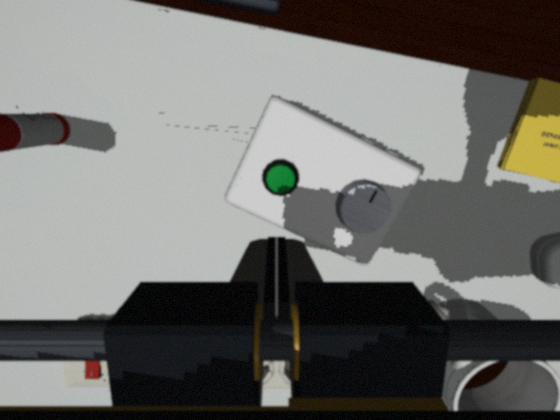

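Green is at (281,177) and the knob is clear at (363,207).

```bash
python3 -m creep '[[[1,10,1,0,0,0,0],[1,9,1,5,0,0,0],[1,0,0,40,0,0,0],[1,0,0,40,0,0,0],[1,0,0,12,0,0,0]]]'
python3 -m creep '[[[1,0,0,0,0,0,0],[1,0,0,4,0,0,0],[1,0,0,3,0,0,0],[1,0,0,2,0,0,0],[1,0,0,1,0,0,0]]]'
python3 -m creep '[[[1,0,0,1,0,0,0],[1,0,0,1,0,0,0],[1,0,0,1,0,0,0],[1,0,0,0,0,0,0],[1,0,0,0,0,0,0]]]'
```

```text
time_s: 11.5
eef_pos: [0.4392, 0.2282, 0.06]
orientation: [-0.004, -0.091, 0.996, -0.001]
ft_force: [0.0, -0.6, -0.6]
gripper_width: 0.004
gripper_force: 0.0
time_s: 12.0
eef_pos: [0.4438, 0.2298, 0.0548]
orientation: [0.001, -0.092, 0.996, 0.0]
ft_force: [-0.4, -0.4, -0.3]
gripper_width: 0.005
gripper_force: 0.0
time_s: 12.5
eef_pos: [0.4435, 0.2298, 0.0513]
orientation: [0.0, -0.092, 0.996, 0.0]
ft_force: [0.5, -0.1, 2.2]
gripper_width: 0.004
gripper_force: 1.2
```

```bash
python3 -m creep '[[[1,0,0,1,0,0,0],[1,0,0,1,0,0,0],[1,0,0,1,0,0,0],[1,0,0,1,0,0,0],[1,0,0,1,0,0,0]]]'
python3 -m creep '[[[1,0,0,0,0,0,0],[1,0,0,0,0,0,0],[1,0,0,0,0,0,0],[1,0,0,-5,0,0,0],[1,0,0,-20,0,0,0]]]'
python3 -m creep '[[[1,0,0,-40,0,0,0],[1,-10,0,-40,0,0,0],[1,-10,0,-10,0,0,0],[1,0,0,0,0,0,0],[1,0,0,0,0,0,0]]]'
python3 - <<'E'
from h import *
p=arm.camera("wrist");c=np.array(arm.pinpoint(p,"speaker_key_top")[0]["centre"]);print(c,np.median([world(p,c+[i,j])[2] for i in(-4,-2,0,2,4) for j in(-4,-2,0,2,4)]))
p=arm.camera("scene");cv2.imwrite("pics/end.png",p["color"])
print(arm.get_state()["time_s"])
E
```

```text
time_s: 13.0
eef_pos: [0.4437, 0.2298, 0.0481]
orientation: [0.0, -0.092, 0.996, -0.0]
ft_force: [-7.6, -2.4, 24.2]
gripper_width: 0.003
gripper_force: 12.6
time_s: 13.5
eef_pos: [0.4408, 0.229, 0.069]
orientation: [-0.003, -0.092, 0.996, -0.0]
ft_force: [1.3, -1.1, -0.0]
gripper_width: 0.007
gripper_force: 0.0
time_s: 14.0
eef_pos: [0.4618, 0.2331, 0.1596]
orientation: [-0.001, -0.092, 0.996, -0.0]
ft_force: [-0.3, -0.4, -1.1]
gripper_width: 0.003
gripper_force: 0.0
[280.  174.9] 0.047971606731184
14.15
```

View pics/end.png

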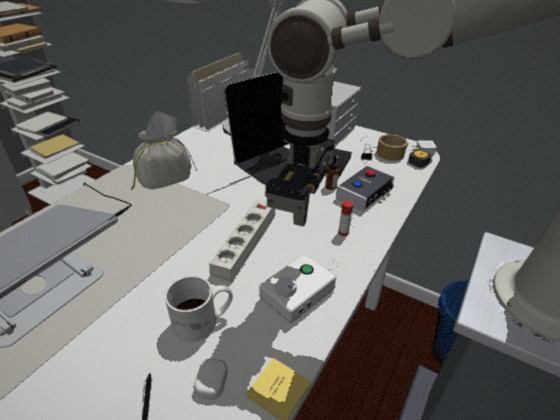

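Green is in at 48.0 mm, everything stands where it started, and the arm is clear.

```bash
python3 -c "
from station import arm
print(arm.sign_off())"
```

```text
the job is handed in; nothing more can be done
None
```

I tipped the rocker, then pressed the blue and green buttons fully in, in that order; camera depth checks confirmed each one, red stayed out, nothing else visibly moved, and I handed the job in at about 14 s (no verdict was returned).

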